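# Seat the sample carousel on its key pin

### The arm

A 6-joint arm with a two-finger parallel gripper is mounted at the origin on a cart in front of the work surface, level with it; the furniture and walls round the work are solid. World frame = base frame: x ahead of the robot, y to its left, z up, the work surface at z = 0. Lengths are in m, angles in rad, forces in N, time in s.
With the tool pointing down it reaches from about 0.4 to 0.825 m from the base axis. Payload 7 kg.
Tool frame: the origin (TCP) lies at the very end of the fingers, on their centre line; the grasp point (between the pads) lies 19 mm behind it (arm.pinch_z is the z of the grasp point in the tool frame, in m); z points along the fingers, y is the direction in which the jaws open and shut (so a half turn about z gives the same grasp; the last joint's range is limited). The gripper opens to 88 mm and grips with 3 to 60 N. Pads are 19 mm wide; open, the fingers measure 130 mm over their backs; the gripper's body (78 mm by 193 mm) begins 47 mm behind the grasp point.
Start: joints at [1.574, 0.359, 0.012, 0, -1.224, -0.288], TCP at [0.19, 0.648, 0.227] pointing down, gripper open.
Joint ranges: [-3.07, 3.07], [-1.43, 2.12], [-1.02, 1.25], [-3.03, 1.67], [-3.05, -0], [-3.03, 3.03]. Speed limits (rad/s): [2.39, 2.39, 3.01, 3.14, 3.14, 3.14].

### API

Orientations are given as [roll, pitch, yaw] about the fixed x, y, z axes, in that order (R = Rz(yaw) Ry(pitch) Rx(roll)).
In Python, from station import arm gives the robot as it stands.
- The arm moves only by the tool drive_tool, never from a script. Its argument "targets" is a list of rows, each a list of 6 numbers: the shift along the world's x, y, z in units of 0.04 m (1.0 is 0.04 m), then the turn, a rotation vector about the world's x, y, z in units of 6 degrees (1.0 is 6 degrees). In form: [[x, y, z, wx, wy, wz], ...]. A call has 1 to 5 rows; each row shifts and turns the commanded pose from where the row before left it; what a row does not reach is not made up. A row lasts 1/8 s, in which the tool goes at most 62.5 mm and 10.7 degrees, less where a joint would pass 70% of its speed; a pose out of reach is approached as far as the arm can. A call with a number of a shift or a turn outside -1 to 1 is refused whole. A call with a gripper value outside its range is refused whole. "claw" is the opening, from 0 (shut) to 1 (fully open), set as the call begins (left out, the last holds). The fingers move at their own pace and stop on an object; "newtons" is the grip in N (left out, the last holds). Time passes only in rows, so rows that do not move let the fingers close. It gives the time, the measured TCP pose, the force and the opening at its end, in the units of the state.
- arm.get_state(): the state, without advancing time (a new reading comes with each control period).
- arm.grab_frame(name): name is "scene" or "top" or "wrist"; returns (picture, depth): 420x560x3 uint8, red, green, blue; 420x560 float32, m along the optical axis (not along the pixel's ray), 0 where there is no reading.
- arm.get_calibration(name): a dict with "mtx" (3x3 intrinsics, pixels), "dist_coeffs" ([k1, k2, p1, p2, k3] as OpenCV has them; the pictures are not rectified), "origin" and "rotation" of the camera in the world. Camera axes: x right, y up, looking along -z (the intrinsics and any distortion apply to the point x, -y, -z); pixel columns grow to the right and rows downward; lengths in m; the calibration is good to about 2 mm. A picture is of the moment at which its call begins: read the wrist's pose just before it. get_calibration takes no time and is no camera call; for the wrist camera it gives the pose at the moment of the call.
- arm.job_done(): hands the job in, once; it reports no verdict.
Trained networks look in the newest picture that a camera, given by its name, has taken for a name from the list of things; names that differ only in an ending like _2 or _b are one class to them, and where a whole thing is asked for, a point or a joint stands for the part that bears it (a point fixed in the world has none). Each returns a list of dicts, best first, with "score" (0 to 1); they miss things now and then, are a little off and sometimes report something else, mostly with a low value. They report only what shows in the picture. A call takes as long as a camera call. They do not tell look-alikes from the thing itself.
- arm.search_frame(target, camera): "point" ([x, y, z] in m, in the coordinates of the camera as it stood for that picture, good to about 4 mm: the middle of the surface that is visible of it).
- arm.cut_out(target, camera): "pixels" (420x560 bool, what is visible of it).
- arm.landmark_of(target, camera): "point" ([x, y, z] in m, in the coordinates of the camera as it stood for that picture, good to about 4 mm: a listed point, or the origin of a listed thing).
The state is a dict: "t": time; "q": joint angles; "qd": joint speeds; "joint_efforts": joint torques, N m; "eef_pos": TCP position; "ee_rot": TCP orientation; "force": force on the tool from outside, world axes, zero at the start; "moment": the same for the moment, N m; "width": finger opening in m.
Only numpy, scipy, OpenCV 4.12 (cv2) and the standard library are available. Lean on these libraries where they do the work, as an engineer would, in place of code of your own. Each camera call takes 0.05 s, during which the arm holds its last target. There are 200 camera calls.

### The job

The sample carousel is sitting too high because its disc rides on the key pin of its base. With the fingertips push the disc's upright peg round until the rim notch stands over the pin, then press the hub cap down until the disc is fully home, and leave it. Do not lift the disc or pick anything up, and leave the things standing round it where they are.

Things in the scene. Friction and masses are not known exactly. Their poses are not given: they have to be found in the camera images.
- carousel_base: Fixed grey round base of the carousel, foot 172 mm across and 8 mm high. Origin: centre of its underside, on the worktop, on the vertical spindle axis about which the disc turns. On its -x side a square grey post stands just outside the disc, 74 to 88 mm from the axis, 24 mm wide, its top 48 mm above the worktop.
- key_pin (a point): Top of the round steel key pin, 8 mm thick, that points level from the post towards the spindle (it covers 58 to 74 mm from the axis). The point lies on its top line, 64 mm from the axis and 41 mm above the worktop. The pin is fixed to the base.
- notch (a point): Middle of the one notch in the rim of the aluminium disc (disc 140 mm across, 10 mm thick), 64 mm from the axis, level with the underside of the disc. The notch is 14 mm long radially and 14 mm wide there, with radial side walls. It turns with the disc.
- peg (a point): Middle of the free length of the upright round steel peg on the disc, 14 mm thick, 48 mm from the axis and exactly opposite the notch. The peg rises 32 mm above the disc's top face; this point is 16 mm above that face. The lowest 4 mm of the peg have a 20 mm collar. Apart from peg and hub cap nothing stands more than 3 mm above the disc.
- hub_cap (a point): Centre of the top of the flat black hub cap in the middle of the disc, 36 mm across, 8 mm above the disc's top face: press here. About 59 mm above the worktop while the disc is up, 49 mm when seated.
- carousel_turn (a joint): Angle of the disc about the vertical axis, rad, counter-clockwise seen from above; 0 (and every full turn from it) when the notch is over the pin. Turns freely either way; a light push of 1 to 3 N at the peg overcomes its friction and it stays where it is left. The disc enters if within about 0.04 rad, and the round pin helps it in a little beyond that.
- carousel (a joint): How far the disc has gone down its spindle, m: 0 riding on the pin, 0.010 fully home, negative when lifted. It grips the spindle: a push of 5 to 12 N moves it, and it does not sink or rise by itself. Out of line with the pin it only gives springily, about 1 mm for every 5 N, and does not seat.
- load_weight: Bystander: loose steel slotted weight, 63 mm across, 36 mm high, origin under its centre, beside the carousel.
- die_block: Bystander: loose wooden block with two steel dies, 32 x 60 x 26 mm, origin under its centre, beside the carousel.
- sample_jar: Bystander: loose jar, 54 mm across, 75 mm high, origin under its centre, behind the carousel.
- funnel: Bystander: loose steel funnel, 68 mm across, 78 mm high, standing mouth down, origin under its centre, behind the carousel.
- stopwatch: Bystander: loose black stopwatch, 70 x 58 x 18 mm, origin under its centre, to the left.
- dish_lid: Bystander: loose shallow clear dish, 81 mm across, 18 mm high, origin under its centre, to the right.
Not all that is in view belongs to the job. There is more than one size of the carousel_base; the job needs the larger.

How it is judged:
By the outcome, as a careful person would: the job done as asked, in the order asked, and still so for the second after the job is handed in, with the robot touching nothing.
It also fails if it takes over 43 s, if anything falls off the work surface, if the arm or the gripper's body presses on something with over 40 N, if the wrist force passes 120 N, or if a joint passes its speed limit or range.

## Working session

There is one attempt and no reset: what is moved stays moved. The work goes in short steps, Python scripts to look and compute and a tool call to move; the robot and the scene stay as the last step left them, time stands still between calls to the robot, and variables do not carry over. Pictures are saved under pics/ and viewed, about 8 in all and at most 12, crops included, and the job is handed in when it is done.

Besides the shell and the picture viewer there is one more tool, called after ">>>" by a JSON object that holds its "fn" and its "kwargs", one argument or row to a line. drive_tool: Moves the arm, as the interface text tells. Shifts and turns lie within -1 to 1; 1 stands for 0.04 m of shift or 6 degrees of turn. Its arguments: {"type":"object","properties":{"targets":{"type":"array"},"claw":{"type":"number"},"newtons":{"type":"number"}},"required":["targets"]}

```bash
mkdir -p pics
cat > h.py <<'E'
import numpy as np, cv2
from station import arm
def world(name,p,c=None):
    c=c or arm.get_calibration(name)
    return np.array(c["rotation"])@np.array(p)+np.array(c["origin"])
def shot(name,fn=None):
    im,d=arm.grab_frame(name)
    if fn: cv2.imwrite("pics/"+fn,im[:,:,::-1])
    return im,d
def pix(name,P,c=None):
    c=c or arm.get_calibration(name)
    p=np.array(c["rotation"]).T@(np.array(P)-np.array(c["origin"]))
    p=p*[1,-1,-1]
    return cv2.projectPoints(p.reshape(1,1,3),np.zeros(3),np.zeros(3),np.array(c["mtx"]),np.array(c["dist_coeffs"]))[0].ravel()
def find(name,t,what="landmark_of"):
    c=arm.get_calibration(name)
    for r in getattr(arm,what)(t,name)[:4]:
        w=world(name,r["point"],c); print(name,t,what,round(r["score"],2),w.round(4),pix(name,w,c).round())
E
python3 - <<'E'
from h import *
a,_=shot("top");b,_=shot("scene")
cv2.imwrite("pics/top1.png",a[:,:,::-1]);cv2.imwrite("pics/scene1.png",b[:,:,::-1])
for n in ("top","scene"):
  for t in ("carousel_base","key_pin","notch","peg","hub_cap"): find(n,t)
s=arm.get_state();print(s["t"],s["eef_pos"],s["ee_rot"],s["width"])
E
```

```text
Traceback (most recent call last):
  File "h.py", line 18, in find
    w=world(name,r["point"],c); print(name,t,what,round(r["score"],2),w.round(4),pix(name,w,c).round())
                                                                                 ~~~^^^^^^^^^^
  File "h.py", line 13, in pix
    p=p*[1,-1,-1]
      ~^~~~~~~~~~
TypeError: can't multiply sequence by non-int of type 'numpy.float64'
```

View pics/top1.png

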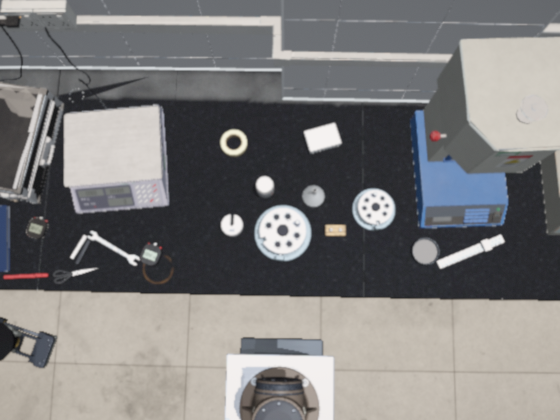

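View pics/scene1.png

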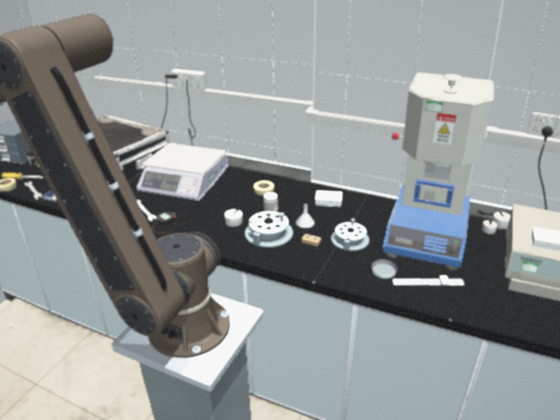

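The top view shows two carousels: one at pixel (283,231) and one at (375,208). The left one looks larger. I'll confirm in a crop and check the calibration format.

Run:
```python
from h import *
c=arm.get_calibration("top");print(c)
c=arm.get_calibration("scene");print(c["rotation"],c["origin"])
a=cv2.imread("pics/top1.png");cv2.imwrite("pics/crop1.png",cv2.resize(a[170:280,200:410],None,fx=3.8,fy=3.8,interpolation=cv2.INTER_CUBIC))
```

```text
{'mtx': array([[543.07040765,   0.        , 280.053561  ],
       [  0.        , 543.07040765, 213.79814783],
       [  0.        ,   0.        ,   1.        ]]), 'dist_coeffs': array([-0.04269634,  0.        ,  0.        ,  0.        ,  0.        ]), 'origin': array([ 0.26045598, -0.00992559,  1.65994868]), 'rotation': array([ 0.18880466,  0.00655654, -1.54934029])}
[ 1.02587382  0.01786617 -1.13189401] [-0.77907158 -0.65563774  0.97403082]
```

View pics/crop1.png

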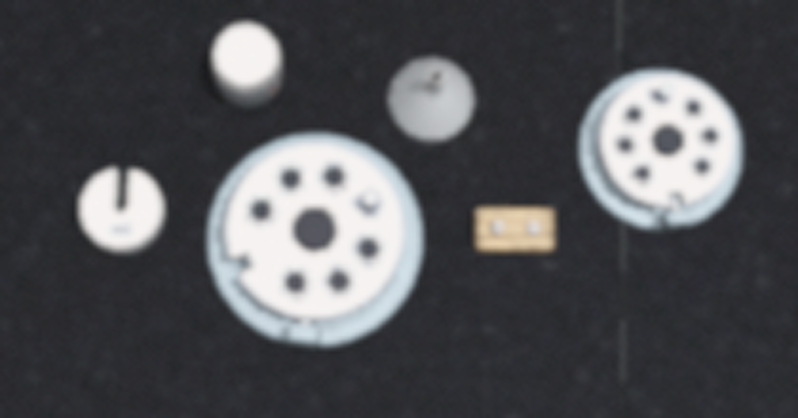

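The crop confirms it. The carousel at top pixel (283,231) is the larger of the two, about 215 crop px across against 165 for the right-hand one at (375,208). Its peg is at crop (370,198), the notch at (240,262) and the post near (302,330). `rotation` is roll/pitch/yaw, so I'll fix the helper and measure.

```bash
sed -i 's/^def world/from scipy.spatial.transform import Rotation as Ro\ndef RM(c): return Ro.from_euler("xyz",c["rotation"]).as_matrix()\ndef world/; s/np.array(c\["rotation"\])/RM(c)/' h.py
python3 - <<'E'
from h import *
arm.grab_frame("top")
for t in ("carousel_base","key_pin","notch","peg","hub_cap"): find("top",t)
for t in ("load_weight","die_block","sample_jar","funnel"): find("top",t)
s=arm.get_state();print(s["t"],s["eef_pos"],s["ee_rot"],s["width"])
E
```

```text
top carousel_base landmark_of 0.97 [ 0.5192  0.0014 -0.0007] [282. 232.]
top carousel_base landmark_of 0.6 [ 0.5991 -0.2816 -0.0022] [373. 209.]
top key_pin landmark_of 0.73 [0.457  0.0077 0.0414] [279. 251.]
top key_pin landmark_of 0.62 [ 0.551  -0.2877  0.032 ] [377. 222.]
top key_pin landmark_of 0.45 [ 0.5388 -0.0434  0.0658] [297. 223.]
top notch landmark_of 0.86 [0.4862 0.0567 0.0432] [263. 241.]
top peg landmark_of 0.84 [ 0.6379 -0.2786  0.0528] [375. 193.]
top peg landmark_of 0.71 [ 0.5402 -0.0428  0.0654] [297. 222.]
top hub_cap landmark_of 0.81 [ 0.5983 -0.2812  0.0503] [376. 206.]
top hub_cap landmark_of 0.78 [ 0.5138 -0.0012  0.0609] [282. 231.]
top hub_cap landmark_of 0.44 [ 0.522   0.0026 -0.0008] [281. 231.]
top load_weight landmark_of 0.63 [0.5366 0.1502 0.0008] [234. 226.]
top die_block landmark_of 0.74 [ 0.5251 -0.1674 -0.003 ] [336. 232.]
top sample_jar landmark_of 0.59 [0.6533 0.0557 0.0022] [265. 190.]
top funnel landmark_of 0.65 [ 0.6383 -0.094   0.0018] [313. 195.]
0.65 [0.18965002 0.64777032 0.22658265] [ 3.14159022e+00  4.34173659e-05 -2.84835771e-01] 0.08776263267475672
```

Measured axis is about (0.517, 0.001), pin direction about 173°, and peg at about −63°. The disc therefore needs about +56° CCW. I'll fly over, turning the jaws tangential to the peg.

>>> {"fn": "drive_tool", "kwargs": {
  "targets": [
    [0.45, -1, 0, 0, 0, -0.45],
    [0.45, -1, 0, 0, 0, -0.45],
    [0.45, -1, 0, 0, 0, -0.45],
    [0.45, -1, 0, 0, 0, -0.45],
    [0.45, -1, 0, 0, 0, -0.45]
  ],
  "claw": 0.3
}}

```text
t: 1.27
eef_pos: [0.2801, 0.4465, 0.2268]
ee_rot: [-3.141, 0.0, -0.522]
force: [-0.2, -0.9, -0.1]
width: 0.0432
```

>>> {"fn": "drive_tool", "kwargs": {
  "targets": [
    [0.45, -1, 0, 0, 0, -0.45],
    [0.45, -1, 0, 0, 0, -0.45],
    [0.45, -1, 0, 0, 0, -0.45],
    [0.45, -1, 0, 0, 0, -0.45],
    [0.45, -1, 0, 0, 0, -0.45]
  ]
}}

```text
t: 1.9
eef_pos: [0.3701, 0.2466, 0.2269]
ee_rot: [-3.141, 0.0, -0.757]
force: [1.1, -0.6, 0.2]
width: 0.0266
```

>>> {"fn": "drive_tool", "kwargs": {
  "targets": [
    [0.45, -1, 0, 0, 0, -0.45],
    [0.45, -1, 0, 0, 0, -0.45],
    [0.45, -1, 0, 0, 0, -0.45],
    [0.45, -1, 0, 0, 0, -0.45],
    [0.45, -1, 0, 0, 0, -0.45]
  ]
}}

```text
t: 2.52
eef_pos: [0.4602, 0.0464, 0.227]
ee_rot: [-3.141, -0.0, -0.993]
force: [0.2, 1.0, 0.3]
width: 0.0259
```

>>> {"fn": "drive_tool", "kwargs": {
  "targets": [
    [0, -0.5, 0, 0, 0, -0.5],
    [0, 0, 0, 0, 0, -0.5],
    [0, 0, 0, 0, 0, 0]
  ]
}}

```text
t: 2.9
eef_pos: [0.4597, 0.0274, 0.2267]
ee_rot: [-3.141, -0.0, -1.097]
force: [-0.1, -0.1, 0.2]
width: 0.0261
```

Run:
```python
from h import *
s=arm.get_state();print(s["t"],s["eef_pos"],s["ee_rot"],s["width"],s["force"])
shot("wrist","w1.png")
for t in ("carousel_base","key_pin","notch","peg","hub_cap"): find("wrist",t)
```

```text
2.9 [0.45968353 0.02744001 0.22673003] [-3.14118617e+00 -3.16870892e-05 -1.09676585e+00] 0.026092731877533058 [-0.12066167 -0.07027533  0.15300719]
wrist carousel_base landmark_of 0.64 [ 0.5186 -0.0041  0.0039] [242. 121.]
wrist carousel_base landmark_of 0.63 [0.5333 0.1559 0.0019] [170. 244.]
wrist key_pin landmark_of 0.89 [0.4566 0.0011 0.042 ] [295. 160.]
wrist notch landmark_of 0.95 [0.4892 0.0517 0.0381] [241. 190.]
wrist peg landmark_of 0.79 [ 0.5386 -0.044   0.0676] [233.  71.]
wrist hub_cap landmark_of 0.81 [0.518  0.0018 0.0605] [233. 132.]
wrist hub_cap landmark_of 0.65 [ 0.539  -0.0454  0.066 ] [234.  69.]
```

View pics/w1.png

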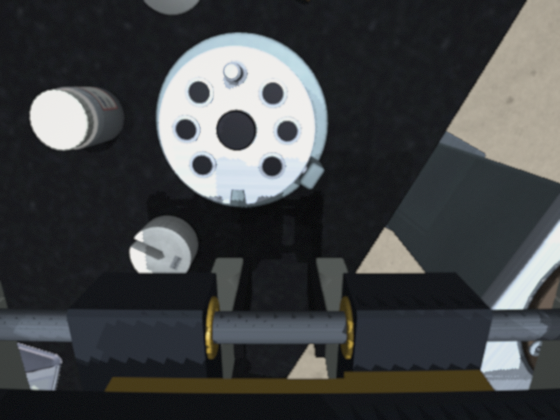

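The wrist view shows the hub at (237,130), peg at (233,72), notch at (238,197) and post at (313,173). This agrees with the top camera: axis (0.5175, 0.001), peg radius 0.0496, angle −64.6°. Next I'll move over the peg, jaws straddling it tangentially.

>>> {"fn": "drive_tool", "kwargs": {
  "targets": [
    [1, -0.9, 0, 0, 0, -0.3],
    [0.98, -0.89, -0.5, 0, 0, 0],
    [0, 0, -1, 0, 0, 0],
    [0, 0, -1, 0, 0, 0],
    [0, 0, -0.3, 0, 0, 0]
  ]
}}

```text
t: 3.82
eef_pos: [0.5374, -0.0441, 0.1122]
ee_rot: [3.137, 0.001, -1.128]
force: [0.7, -0.2, -0.5]
width: 0.0261
```

Run:
```python
from h import *
s=arm.get_state();print(s["t"],s["eef_pos"],s["ee_rot"],s["width"],s["force"])
shot("wrist","w2.png")
for t in ("peg","hub_cap"): find("wrist",t)
print(pix("wrist",s["eef_pos"]))
```

```text
3.825 [ 0.53739265 -0.04408728  0.11223053] [ 3.13733189e+00  9.83778035e-04 -1.12768596e+00] 0.02609306190006449 [ 0.66113399 -0.23611115 -0.45333401]
wrist peg landmark_of 0.8 [ 0.5399 -0.0447  0.0704] [276. 239.]
wrist hub_cap landmark_of 0.55 [0.5188 0.0027 0.0625] [276. 306.]
[283.03043039 273.15554893]
```

View pics/w2.png

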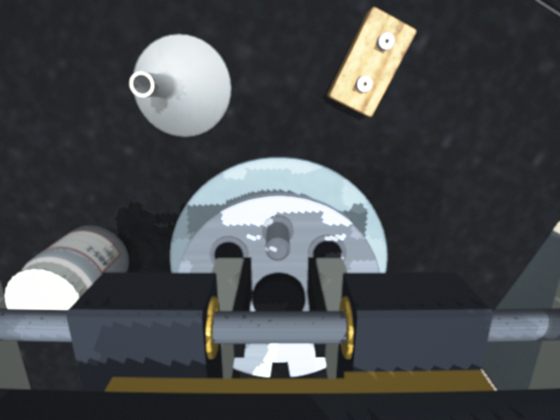

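The peg at (277,238) is centred between the fingers. I'll descend to about z=0.060, then sweep an arc.

>>> {"fn": "drive_tool", "kwargs": {
  "targets": [
    [0.04, -0.01, -0.5, 0, 0, 0],
    [0, 0, -0.5, 0, 0, 0],
    [0, 0, -0.18, 0, 0, 0],
    [0, 0, 0, 0, 0, 0]
  ]
}}

```text
t: 4.47
eef_pos: [0.5411, -0.044, 0.0683]
ee_rot: [-3.141, -0.0, -1.127]
force: [0.7, 0.0, -0.3]
width: 0.0263
```

>>> {"fn": "drive_tool", "kwargs": {
  "targets": [
    [-0.04, 0, -0.2, 0, 0, 0],
    [0, 0, 0, 0, 0, 0]
  ]
}}

```text
t: 4.72
eef_pos: [0.5386, -0.0442, 0.0593]
ee_rot: [3.141, 0.0, -1.128]
force: [-0.5, 0.1, -0.0]
width: 0.0259
```

>>> {"fn": "drive_tool", "kwargs": {
  "targets": [
    [0.11, 0.06, 0, 0, 0, 1],
    [0.104, 0.071, 0, 0, 0, 1],
    [0.096, 0.081, 0, 0, 0, 1],
    [0.087, 0.091, 0, 0, 0, 1],
    [0.077, 0.1, 0, 0, 0, 1]
  ]
}}

```text
t: 5.35
eef_pos: [0.5575, -0.0282, 0.0595]
ee_rot: [3.141, 0.0, -0.601]
force: [-0.5, 0.2, -0.2]
width: 0.026
```

>>> {"fn": "drive_tool", "kwargs": {
  "targets": [
    [0.066, 0.107, 0, 0, 0, 1],
    [0.054, 0.113, 0, 0, 0, 1],
    [0.042, 0.118, 0, 0, 0, 1],
    [0.03, 0.122, 0, 0, 0, 1],
    [0.017, 0.125, 0, 0, 0, 1]
  ]
}}

```text
t: 5.98
eef_pos: [0.5659, -0.0048, 0.0595]
ee_rot: [3.141, 0.001, -0.077]
force: [-1.0, -1.2, 0.0]
width: 0.0262
```

Run:
```python
from h import *
s=arm.get_state();print(s["t"],s["eef_pos"],s["ee_rot"],s["width"],s["force"])
for n in ("wrist","top"):
  shot(n,n+"3.png")
  for t in ("peg","hub_cap","notch","key_pin"): find(n,t)
```

```text
5.975 [ 0.56590259 -0.00483876  0.05950355] [ 3.14116650e+00  5.90255935e-04 -7.72267978e-02] 0.026206586977875253 [-1.04782447 -1.18712513  0.01425275]
wrist peg landmark_of 0.81 [ 0.5648 -0.0131  0.0682] [297. 285.]
wrist hub_cap landmark_of 0.69 [0.5167 0.0027 0.062 ] [272. 362.]
top peg landmark_of 0.77 [ 0.5651 -0.0106  0.0664] [286. 214.]
top peg landmark_of 0.66 [ 0.6314 -0.2785  0.05  ] [375. 195.]
top hub_cap landmark_of 0.98 [0.5149 0.0024 0.0577] [281. 231.]
top hub_cap landmark_of 0.87 [ 0.5989 -0.2832  0.0484] [376. 206.]
top notch landmark_of 0.92 [0.4552 0.0113 0.0442] [278. 251.]
top notch landmark_of 0.83 [ 0.5516 -0.2877  0.0331] [377. 222.]
top key_pin landmark_of 0.92 [ 0.5493 -0.2904  0.035 ] [378. 223.]
top key_pin landmark_of 0.78 [0.4579 0.0104 0.0436] [278. 250.]
```

Peg is at about −15°. Back off upward for a close look at notch versus pin.

>>> {"fn": "drive_tool", "kwargs": {
  "targets": [
    [0, -0.08, 0, 0, 0, 0],
    [0, 0, 1, 0, 0, 0],
    [-1, 0.1, 1, 0, 0, 0],
    [-1, 0.1, 1, 0, 0, 0.3],
    [-1, 0.1, 0, 0, 0, 0]
  ]
}}

```text
t: 7.1
eef_pos: [0.4469, 0.0045, 0.1823]
ee_rot: [-3.139, -0.005, -0.049]
force: [0.1, 0.7, -0.2]
width: 0.0262
```

>>> {"fn": "drive_tool", "kwargs": {
  "targets": [
    [-0.3, 0, 0, 0, 0, 0],
    [0, 0, 0, 0, 0, 0],
    [0, 0, 0, 0, 0, 0]
  ]
}}

```text
t: 7.48
eef_pos: [0.4351, 0.0042, 0.1793]
ee_rot: [3.141, 0.0, -0.049]
force: [-0.3, 0.0, -0.1]
width: 0.0262
```

Run:
```python
from h import *
s=arm.get_state();print(s["t"],s["eef_pos"],s["ee_rot"],s["width"],s["force"])
im,d=shot("wrist","w4.png")
for t in ("peg","hub_cap","notch","key_pin"): find("wrist",t)
c=arm.get_calibration("wrist"); u,v=pix("wrist",[0.49,0.002,0.05]);print(u,v)
u,v=int(u),int(v); x0=max(0,u-130);y0=max(0,v-110)
print(x0,y0); cv2.imwrite("pics/w4c.png",cv2.resize(im[y0:y0+190,x0:x0+260,::-1],None,fx=3,fy=3,interpolation=cv2.INTER_CUBIC))
```

```text
7.475 [0.43507174 0.00416229 0.17925524] [ 3.14126774e+00  2.07538372e-05 -4.92169303e-02] 0.026193990552598787 [-0.25421328  0.03817383 -0.06057052]
wrist peg landmark_of 0.84 [ 0.567  -0.0153  0.067 ] [297.  15.]
wrist hub_cap landmark_of 0.56 [ 0.5191 -0.0021  0.0609] [281.  90.]
wrist notch landmark_of 0.63 [0.455  0.0057 0.0381] [275. 171.]
wrist key_pin landmark_of 0.74 [0.451  0.0046 0.041 ] [277. 177.]
277.2434032900321 129.5422417596859
147 19
```

View pics/w4c.png

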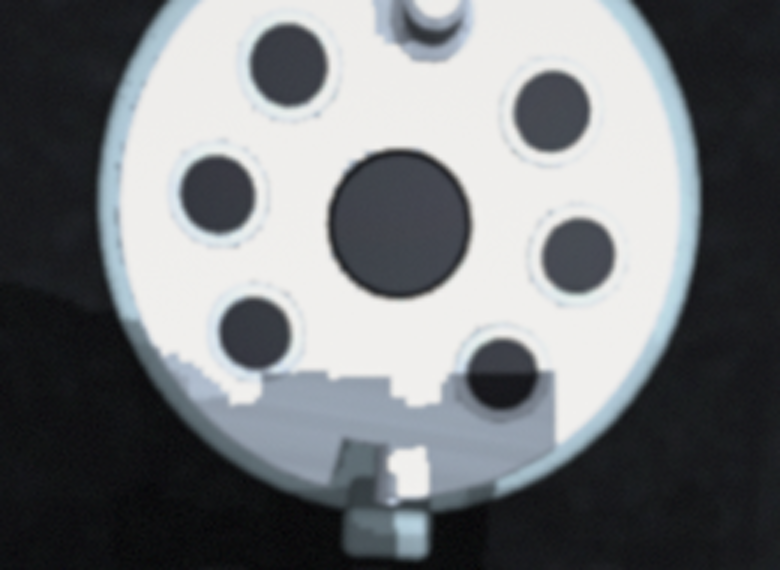

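The crop shows the hub at (400,222), six holes, the peg at the top, post top centre at about (387,533) and the notch at about (362,460). The notch sits just to the left of the post line. I'll fit the disc angle from the six holes and the pin angle from the post.

```bash
cat >> h.py <<'E'
def plane(px,z,name="wrist",c=None):
    c=c or arm.get_calibration(name)
    u=cv2.undistortPoints(np.array(px,float).reshape(-1,1,2),c["mtx"],c["dist_coeffs"]).reshape(-1,2)
    r=np.c_[u[:,0],-u[:,1],-np.ones(len(u))]@RM(c).T
    return c["origin"]+r*((z-c["origin"][2])/r[:,2])[:,None]
E
python3 - <<'E'
from h import *
f=lambda a:np.array(a)/3+[147,19]
H=plane(f([(288,65),(552,111),(217,194),(578,256),(254,333),(502,374)]),.051)[:,:2]
hub=plane(f([(400,222)]),.059)[0,:2]; post=plane(f([(387,533)]),.048)[0,:2]
n=plane(f([(362,440)]),.051)[0,:2]
c=H.mean(0);print("hub",hub,"holes c",c,"post",post,np.linalg.norm(post-hub))
a=np.degrees(np.arctan2(*(H-c).T[::-1]));print(a,np.linalg.norm(H-c,axis=1))
rel=np.array([45,-45,90,-90,135,-135]);print("peg angle",((a-rel+180)%360-180))
for o in(hub,c): print("pin dir-180",np.degrees(np.arctan2(*(o-post)[::-1])),"notch",np.degrees(np.arctan2(*(o-n)[::-1])))
E
```

```text
hub [ 0.51688859 -0.00168428] holes c [ 0.51617535 -0.00142338] post [0.43587165 0.00585815] 0.08136727493089672
[  32.86102659  -57.20196699   77.73168071 -102.30576001  122.69672342
 -147.14353138] [0.04549028 0.04559122 0.04553553 0.0455026  0.04554344 0.04557312]
peg angle [-12.13897341 -12.20196699 -12.26831929 -12.30576001 -12.30327658
 -12.14353138]
pin dir-180 -5.318731703956547 notch -13.115347860397382
pin dir-180 -5.181116828099659 notch -13.019470871487123
```

The fit is clean: peg at −12.2°, target −5.25°, and post radius 81.4 mm against the nominal 81. About +7° is left, which is 5.8 mm at the peg. I'll go back down astride the peg and push it.

>>> {"fn": "drive_tool", "kwargs": {
  "targets": [
    [1, -0.1, 0, 0, 0, -0.4],
    [1, -0.1, -0.5, 0, 0, 0],
    [1, -0.1, -0.7, 0, 0, 0],
    [0.27, -0.09, 0, 0, 0, 0],
    [0, 0, 0, 0, 0, 0]
  ]
}}

```text
t: 8.35
eef_pos: [0.5652, -0.0119, 0.1308]
ee_rot: [3.141, 0.001, -0.092]
force: [-0.5, 0.5, -0.0]
width: 0.0265
```

>>> {"fn": "drive_tool", "kwargs": {
  "targets": [
    [0, 0, -0.6, 0, 0, 0],
    [0, 0, -0.7, 0, 0, 0],
    [0, 0, -0.5, 0, 0, 0],
    [0, 0, 0, 0, 0, 0],
    [0, 0, 0, 0, 0, 0]
  ]
}}

```text
t: 8.98
eef_pos: [0.5655, -0.0112, 0.061]
ee_rot: [-3.141, -0.002, -0.09]
force: [-0.5, -0.4, 0.2]
width: 0.0261
```

>>> {"fn": "drive_tool", "kwargs": {
  "targets": [
    [0.01, 0.1, 0, 0, 0, 0],
    [0.01, 0.1, 0, 0, 0, 0],
    [0.01, 0.1, 0, 0, 0, 0],
    [0, 0.01, 0, 0, 0, 0],
    [0, 0, 0, 0, 0, 0]
  ]
}}

```text
t: 9.6
eef_pos: [0.566, 0.001, 0.0592]
ee_rot: [-3.142, 0.0, -0.091]
force: [-0.3, -1.2, 0.1]
width: 0.026
```

>>> {"fn": "drive_tool", "kwargs": {
  "targets": [
    [0, -0.12, 0, 0, 0, 0],
    [0, 0, 1, 0, 0, 0],
    [-1, 0.1, 1, 0, 0, 0],
    [-1, 0.1, 1, 0, 0, 0],
    [-1, 0.1, 0, 0, 0, 0]
  ]
}}

```text
t: 10.22
eef_pos: [0.4468, 0.0084, 0.1821]
ee_rot: [-3.139, -0.005, -0.091]
force: [-0.5, 0.9, -1.2]
width: 0.0263
```

>>> {"fn": "drive_tool", "kwargs": {
  "targets": [
    [-0.3, 0, 0, 0, 0, 0.3],
    [0, 0, 0, 0, 0, 0],
    [0, 0, 0, 0, 0, 0]
  ],
  "claw": 0
}}

```text
t: 10.6
eef_pos: [0.4351, 0.0081, 0.1792]
ee_rot: [3.141, 0.0, -0.06]
force: [0.0, -0.4, -0.5]
width: 0.0029
```

Run:
```python
from h import *
s=arm.get_state();print(s["t"],s["eef_pos"],s["ee_rot"],s["width"],s["force"])
im,d=shot("wrist","w5.png")
u,v=pix("wrist",[0.49,0.002,0.05])
u,v=int(u),int(v); x0=max(0,u-130);y0=max(0,v-110)
print(x0,y0); cv2.imwrite("pics/w5c.png",cv2.resize(im[y0:y0+190,x0:x0+260,::-1],None,fx=3,fy=3,interpolation=cv2.INTER_CUBIC))
```

```text
10.6 [0.43505414 0.00812654 0.17921765] [ 3.14126404e+00  1.08640994e-04 -6.00767829e-02] 0.0028752707224171357 [ 0.00464821 -0.36364155 -0.51349962]
151 19
```

View pics/w5c.png

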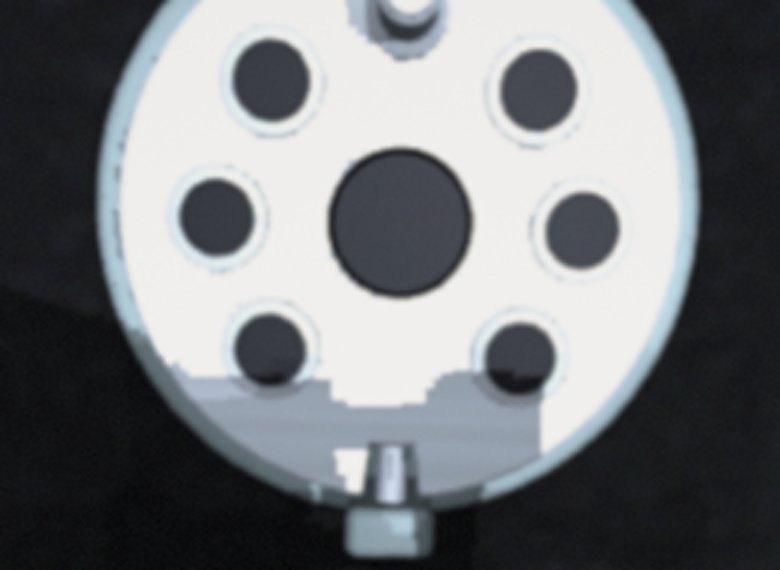

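The pin at crop (390,475) is centred in the notch, whose walls are at about x=368 and 413. The disc is aligned. Fingers are shut, so I'll move over the hub and press.

>>> {"fn": "drive_tool", "kwargs": {
  "targets": [
    [1, -0.12, 0, 0, 0, 0],
    [1, -0.12, -0.8, 0, 0, 0],
    [0.05, 0, -1, 0, 0, 0],
    [0, 0, -0.8, 0, 0, 0],
    [0, 0, 0, 0, 0, 0]
  ]
}}

```text
t: 11.28
eef_pos: [0.5148, -0.0025, 0.0724]
ee_rot: [3.139, 0.006, -0.061]
force: [-0.0, 0.1, 1.1]
width: 0.0003
```

>>> {"fn": "drive_tool", "kwargs": {
  "targets": [
    [0, 0, -0.1, 0, 0, 0],
    [0, 0, -0.1, 0, 0, 0],
    [0, 0, -0.1, 0, 0, 0],
    [0, 0, 0, 0, 0, 0]
  ]
}}

```text
t: 11.78
eef_pos: [0.5162, -0.0014, 0.0636]
ee_rot: [-3.141, -0.0, -0.06]
force: [-0.1, -0.1, 0.1]
width: 0.0003
```

>>> {"fn": "drive_tool", "kwargs": {
  "targets": [
    [0, 0, -0.08, 0, 0, 0],
    [0, 0, -0.08, 0, 0, 0],
    [0, 0, -0.06, 0, 0, 0],
    [0, 0, 0, 0, 0, 0]
  ]
}}

```text
t: 12.28
eef_pos: [0.5165, -0.0014, 0.0552]
ee_rot: [-3.141, -0.001, -0.059]
force: [-1.9, 0.5, 7.9]
width: 0.0008
```

>>> {"fn": "drive_tool", "kwargs": {
  "targets": [
    [0, 0, -0.05, 0, 0, 0],
    [0, 0, -0.05, 0, 0, 0],
    [0, 0, 0, 0, 0, 0]
  ]
}}

```text
t: 12.65
eef_pos: [0.5165, -0.0014, 0.0513]
ee_rot: [-3.142, -0.001, -0.059]
force: [-2.7, 0.6, 8.7]
width: 0.0004
```

The disc is sinking at about 8 N, within the 5–12 N its spindle grip should need, so it's entering the notch. I'll continue to the stop.

>>> {"fn": "drive_tool", "kwargs": {
  "targets": [
    [0, 0, -0.04, 0, 0, 0],
    [0, 0, -0.03, 0, 0, 0],
    [0, 0, 0, 0, 0, 0]
  ]
}}

```text
t: 13.02
eef_pos: [0.5166, -0.0014, 0.0493]
ee_rot: [-3.142, -0.001, -0.059]
force: [-6.4, 0.2, 17.1]
width: 0.0007
```

>>> {"fn": "drive_tool", "kwargs": {
  "targets": [
    [0, 0, -0.04, 0, 0, 0],
    [0, 0, 0, 0, 0, 0]
  ]
}}

```text
t: 13.28
eef_pos: [0.5167, -0.0014, 0.049]
ee_rot: [3.141, -0.002, -0.058]
force: [-11.9, 0.9, 31.6]
width: 0.0005
```

It has hit a hard stop at z=0.049, the seated height. The force rose to 32 N with no further travel. Back off and check.

>>> {"fn": "drive_tool", "kwargs": {
  "targets": [
    [0, 0, 0.1, 0, 0, 0],
    [0, 0, 0.3, 0, 0, 0],
    [0, 0, 1, 0, 0, 0],
    [-1, 0.1, 1, 0, 0, 0],
    [-1, 0.1, 1, 0, 0, 0]
  ]
}}

```text
t: 13.9
eef_pos: [0.4353, 0.0063, 0.1833]
ee_rot: [3.141, 0.001, -0.06]
force: [0.0, 1.8, 1.8]
width: 0.0004
```

>>> {"fn": "drive_tool", "kwargs": {
  "targets": [
    [0, 0, 0, 0, 0, 0],
    [0, 0, 0, 0, 0, 0],
    [0, 0, 0, 0, 0, 0]
  ]
}}

```text
t: 14.28
eef_pos: [0.4362, 0.0063, 0.1813]
ee_rot: [3.141, 0.002, -0.06]
force: [0.5, 0.1, -0.6]
width: 0.0006
```

Run:
```python
from h import *
s=arm.get_state();print(s["t"],s["eef_pos"],s["force"])
im,d=shot("wrist")
u,v=pix("wrist",[0.49,0.002,0.05])
u,v=int(u),int(v); x0=max(0,u-130);y0=max(0,v-110)
cv2.imwrite("pics/w6c.png",cv2.resize(im[y0:y0+190,x0:x0+260,::-1],None,fx=3,fy=3,interpolation=cv2.INTER_CUBIC))
c=arm.get_calibration("wrist")
def z_at(P):
    q=pix("wrist",P).astype(int); p=d[q[1]-1:q[1]+2,q[0]-1:q[0]+2]; dep=np.median(p)
    n=cv2.undistortPoints(q.reshape(1,1,2).astype(float),c["mtx"],c["dist_coeffs"]).ravel()
    return world("wrist",[n[0]*dep,-n[1]*dep,-dep],c)
for P in ([.5167,-.0015,.049],[.49,.0,.041],[.517,.027,.041],[.517,-.03,.041],[.436,.006,.048]): print(P,z_at(P).round(4))
arm.grab_frame("top")
for t in ("load_weight","die_block","sample_jar","funnel"): find("top",t)
```

```text
14.275 [0.43618073 0.00631695 0.18127369] [ 0.5026836   0.123627   -0.57101257]
[0.5167, -0.0015, 0.049] [ 0.5168 -0.0008  0.0496]
[0.49, 0.0, 0.041] [0.4907 0.0007 0.0416]
[0.517, 0.027, 0.041] [0.5176 0.0271 0.0422]
[0.517, -0.03, 0.041] [ 0.5172 -0.0295  0.0425]
[0.436, 0.006, 0.048] [0.4365 0.0065 0.0485]
top load_weight landmark_of 0.53 [5.350e-01 1.517e-01 3.000e-04] [233. 226.]
top die_block landmark_of 0.6 [ 5.279e-01 -1.635e-01  5.000e-04] [335. 231.]
top sample_jar landmark_of 0.59 [0.654  0.0537 0.0016] [266. 189.]
top funnel landmark_of 0.81 [ 0.6382 -0.0954  0.0037] [313. 195.]
```

View pics/w6c.png

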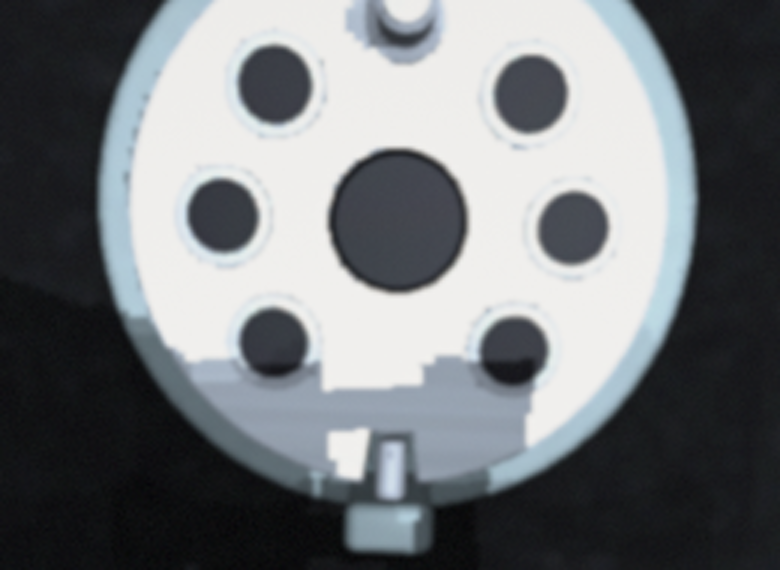

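The pin at crop (390,470) now sits inside the notch, and the disc top is at 0.042 with the post reference reading 0.0485. Both agree with a seated disc. The bystanders haven't moved, so I'm handing in.

```bash
python3 -c "
from station import arm
print(arm.job_done(), arm.get_state()['t'])"
```

```text
the job is handed in; nothing more can be done
the job is handed in; nothing more can be done
```

The larger carousel's disc is fully home on its base, and I handed the job in at about 14 s of the 43 s allowed. With the fingertips I pushed the peg about 59° counter-clockwise in two passes. A close look between them gave the remaining 7°. I then pressed the hub cap down with the fingers shut.

- **Pressing:** the disc sank at 8–9 N and hit a hard stop with the fingertips at z = 0.049 m, the stated seated height. The force rose to about 32 N there with no more travel. I then backed off clear.
- **Depth check:** the hub cap top read 0.0496 m and the disc top about 0.042 m. A reading on the post, which is 0.048 m high, came out at 0.0485 m. These fit a fully seated disc to within about 1 mm.
- **Alignment:** the last picture shows the pin centred inside the notch.
- **Bystanders:** the weight, die block, jar and funnel are where they were, within the 4 mm detection noise. I did not measure the stopwatch and dish lid again; the arm passed well above the stopwatch and never went near the lid.
- **Disagreement:** the detectors' readings of the pin direction spread over about 9°. I used my own fit from the disc's six holes and the post instead.

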